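# Screw down the levelling foot of a film light table

## Task

The light table on the copper counter has one foot hanging clear of the counter, the one under the black knob. Turn the knob clockwise to screw that foot down until it just touches the counter and takes a little of the weight, so that the table no longer rocks, but do not jack the table up off its other feet. Leave the iron weight, canister, lens cap and film spool where they are, do not tip the light table or push it about, and let go of the knob at the end.

Things in the scene. Friction and masses are not known exactly. Their poses are not given: they have to be found in the camera images.
- light_table: Grey film light table, loose, 3.4 kg plus the iron weight on it. Origin: on the counter, straight below the knob's axis; z up. The housing (top 50 mm up) spans x 35 to 260, y 30 to 210 mm; a lug (radius 24 mm, top 50 mm up) carries the knob at x = y = 0. It stands on fixed feet at (245, 197), (225, 43), (50, 195) mm. A push down of about 8 N on the knob tips that corner down.
- knob: Black round fluted knob, 42 mm in diameter, 38 mm tall, index line on top; origin at its centre, on its axis, 76 mm above the counter. Clockwise from above lowers the spindle and rubber foot it carries, 12 mm a turn; the knob itself keeps its height. Needs 0.06 N m and stays where left. The foot starts 2 to 9 mm clear of the counter (gap not given), with over 6 mm more travel.
- iron_weight_center (a point): Centre of the heavy black iron lens weight (60 mm in diameter, 46 mm tall) standing on the light table near the corner opposite the knob; bystander.
- canister_center (a point): Centre of an aluminium film canister with black cap (39 mm in diameter, 64 mm tall) standing on the counter; bystander.
- rear_cap_center (a point): Centre of a brass lens rear cap (62 mm in diameter, 14 mm tall) lying on the counter; bystander.
- film_spool_center (a point): Centre of a steel film spool (48 mm in diameter, 62 mm tall) standing on the counter; bystander.
- panel_center (a point): Centre of the white panel on top of the light table, 147.5 mm along x and 120 mm along y from the knob's axis, 50 mm up. Once the foot meets the counter, further turning raises the knob's corner: a gripper holding the knob feels a growing push up; a free one sees the table tilt, about 4.6 mrad per mm.

How it is judged:
At the end, for the whole second after the job is handed in: The adjustable foot presses on the counter with over 0.3 N, the light table is at rest, tilted less than 0.007 rad (corner raised under about 1.5 mm) and within 30 mm of where it stood, the knob is released, and the weight, canister, cap and spool are within 20 mm of where they stood (contact force between knob and anything else above 0.3 N and angle between light_table's own z axis and vertical below 0.007 rad and distance of light_table from where it was at the start of the episode below 0.03 m and contact force between knob and the fingers below 0.1 N and linear speed of light_table below 0.01 m/s and distance of each of iron_weight_center, canister_center, rear_cap_center, film_spool_center from where it was at the start of the episode below 0.02 m); the robot touches nothing.
It fails at once if the iron weight is moved by more than 20 mm (distance of iron_weight_center from where it was at the start of the episode above 0.02 m).
It fails at once if the canister is moved by more than 20 mm (distance of canister_center from where it was at the start of the episode above 0.02 m).
It fails at once if the lens cap is moved by more than 20 mm (distance of rear_cap_center from where it was at the start of the episode above 0.02 m).
It fails at once if the film spool is moved by more than 20 mm (distance of film_spool_center from where it was at the start of the episode above 0.02 m).
It fails at once if the light table is tipped or jacked by more than 0.03 rad (angle between light_table's own z axis and vertical above 0.03 rad).
It also fails if it takes over 72 s, if anything falls off the work surface, if the arm or the gripper's body presses on something with over 40 N, if the wrist force passes 120 N, or if a joint passes its speed limit or range.

## Robot

A 6-joint arm with a two-finger parallel gripper is mounted at the origin on the work surface. World frame = base frame: x ahead of the robot, y to its left, z up, the work surface at z = 0. Lengths are in m, angles in rad, forces in N, time in s.
With the tool pointing down it reaches from about 0.3 to 0.85 m from the base axis. Payload 4.2 kg.
Tool frame: the origin (TCP) lies between the finger pads; the fingertips stand 19 mm ahead of it and the grasp point (between the pads) is the TCP; z points along the fingers, y is the line along which they close (so a half turn about z gives the same grasp; the last joint's range is limited). The gripper opens to 91 mm and grips with 3 to 60 N. Pads are 32 mm wide; open, the fingers measure 118 mm over their backs; the gripper's body (76 mm by 178 mm) begins 60 mm behind the grasp point.
Start: joints at [1.095, 0.32, 1.565, -0, 1.257, -0.02], TCP at [0.253, 0.516, 0.233] pointing down, gripper open.
Joint ranges: [-3.11, 3.11], [-0.84, 2.01], [0.21, 2.61], [-1.34, 4.49], [0.05, 2.63], [-2.56, 2.56]. Speed limits (rad/s): [2.57, 2.57, 3.14, 3.14, 3.14, 3.14].

## Interface

Orientations are given as [roll, pitch, yaw] about the fixed x, y, z axes, in that order (R = Rz(yaw) Ry(pitch) Rx(roll)).
In Python, from cell import * gives the robot as it stands.
- The arm moves only by the tool move_arm, never from a script. Its argument "targets" is one flat list of numbers, 7 for each row, row after row: the shift along the world's x, y, z in m, then the turn, a rotation vector about the world's x, y, z in rad, then the opening, from 0 (shut) to 1 (fully open). A call has exactly 10 rows; each row is the pose to reach, as a shift and turn from the pose commanded when the call began; what a row does not reach only later rows make up. A row lasts 1/8 s, in which the tool goes at most 62.5 mm and 10.7 degrees, less where a joint would pass 70% of its speed; a pose out of reach is approached as far as the arm can. A call with a gripper value outside its range is refused whole. The fingers move at their own pace and stop on an object; "force" is the grip in N (left out, the last holds). Time passes only in rows, so rows that repeat a pose let the fingers close, or fill a call up. It gives the time, the measured TCP pose, the force, the opening and the grip force at its end, in the units of the state.
- observe(): the state, without advancing time (a new reading comes with each control period).
- camera(name): name is "side" or "top"; returns the picture (420x560x3 uint8, blue, green, red); there is no depth.
- camera_params(name): a dict with "intrinsics" (3x3 intrinsics, pixels), "cam_to_world" (4x4, takes a point from camera to world coordinates). Camera axes: x right, y down, z forward; pixel columns grow to the right and rows downward; lengths in m; the calibration is good to about 2 mm. A picture is of the moment at which its call begins. camera_params takes no time and is no camera call.
- job_done(): hands the job in; it is judged then, once.
The state is a dict: "time": time; "q": joint angles; "qvel": joint speeds; "joint_efforts": joint torques, N m; "ee_pos": TCP position; "orientation": TCP orientation; "contact_force": force on the tool from outside, world axes, zero at the start; "ft_torque": the same for the moment, N m; "gripper_width": finger opening in m; "finger_force": force on a finger pad.
Only numpy, scipy, OpenCV 4.12 (cv2) and the standard library are available. Lean on these libraries where they do the work, as an engineer would, in place of code of your own. Each camera call takes 0.05 s, during which the arm holds its last target. There are 200 camera calls.

## Working session

There is one attempt and no reset: what is moved stays moved. The work goes in short steps, Python scripts to look and compute and a tool call to move; the robot and the scene stay as the last step left them, time stands still between calls to the robot, and variables do not carry over. Pictures are saved under pics/ and viewed, at most 10 in all, crops included, and the job is handed in when it is done.

Besides the shell and the picture viewer there is one more tool, called after "Call:" as name(argument=value, ...), one argument or row to a line, values as JSON. move_arm: Moves the arm, as the interface text tells. Its arguments: {"type":"object","properties":{"targets":{"type":"array"},"force":{"type":"number"}},"required":["targets"]}

```bash
mkdir -p pics
python3 - <<'E'
from cell import *
import cv2,numpy as np
for n in("top","side"):
    cv2.imwrite(f"pics/{n}0.png",camera(n));p=camera_params(n);print(n,np.round(p["intrinsics"],1).tolist(),np.round(p["cam_to_world"],3).tolist())
o=observe();print(o)
E
```

```text
top [[492.9, 0.0, 280.8], [0.0, 492.9, 207.6], [0.0, 0.0, 1.0]] [[0.008, -0.995, 0.102, 0.475], [-1.0, -0.008, 0.002, 0.053], [-0.001, -0.102, -0.995, 1.029], [0.0, 0.0, 0.0, 1.0]]
side [[408.5, 0.0, 274.2], [0.0, 408.5, 208.6], [0.0, 0.0, 1.0]] [[-0.943, -0.235, 0.237, 0.372], [-0.333, 0.643, -0.689, 0.616], [0.01, -0.729, -0.685, 0.664], [0.0, 0.0, 0.0, 1.0]]
{'time': 0.1, 'q': array([ 1.09497692e+00,  3.20242586e-01,  1.56554759e+00, -1.16143214e-05,
        1.25735974e+00, -2.00423597e-02]), 'qvel': array([ 1.27498810e-03, -9.29882217e-04, -4.21831704e-03, -3.48855762e-05,
       -1.31740273e-03, -4.97389670e-04]), 'joint_efforts': array([ 2.36839100e-03, -4.13329875e+01, -2.32511151e+01,  7.28763454e-02,
        4.22220631e-02, -3.46577644e-05]), 'ee_pos': array([0.25293055, 0.51593097, 0.23219958]), 'orientation': array([-3.14003548e+00, -2.01684401e-05,  2.68581918e+00]), 'contact_force': array([ 0.09292847, -0.1067264 , -0.74097561]), 'ft_torque': array([-0.02975447, -0.01367325, -0.01706513]), 'finger_force': 0.0, 'gripper_width': 0.09100599422300595}
```

View pics/top0.png

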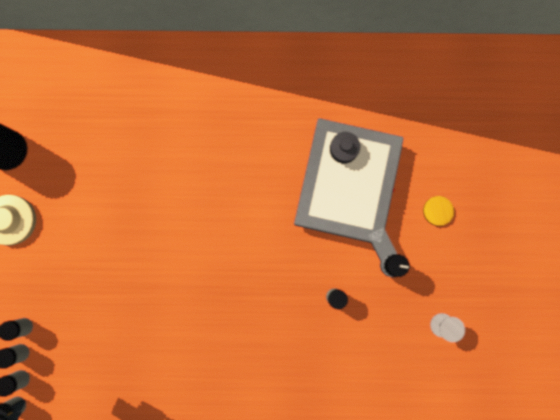

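View pics/side0.png

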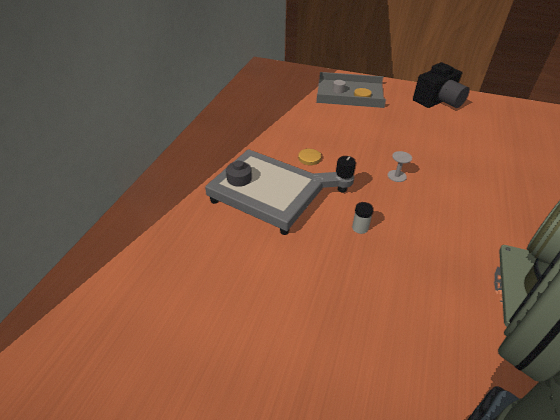

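The top view shows the knob top at about (397,265), the canister at (338,299), the spool at (450,329), the cap at (439,211) and the weight at (345,146). In the side view the knob top is at about (346,160). I'll locate each one.

```bash
cat > h.py <<'E'
from cell import *
import cv2,numpy as np
def ray(n,u,v,z):
    p=camera_params(n);K=np.array(p["intrinsics"]);T=np.array(p["cam_to_world"])
    d=T[:3,:3]@np.linalg.inv(K)@[u,v,1];c=T[:3,3];return c+d*(z-c[2])/d[2]
def proj(n,P):
    p=camera_params(n);K=np.array(p["intrinsics"]);T=np.array(p["cam_to_world"])
    q=K@(T[:3,:3].T@(np.array(P)-T[:3,3]));return q[:2]/q[2]
E
python3 - <<'E'
from h import *
for nm,n,u,v,z in[("knob","top",397,265,.095),("knobS","side",346,160,.095),("can","top",338,299,.064),("spool","top",453,329,.062),("cap","top",439,211,.014),("weight","top",345,146,.096),("panel","top",350,188,.05),("c1","top",319,121,.05),("c2","top",402,138,.05),("c3","top",297,226,.05)]:
    print(nm,np.round(ray(n,u,v,z),4))
im=cv2.imread("pics/top0.png");a=cv2.resize(im[225:305,350:450],(500,400),interpolation=cv2.INTER_CUBIC)
s=cv2.imread("pics/side0.png");b=cv2.resize(s[145:205,310:370],(400,400),interpolation=cv2.INTER_CUBIC)[:, :300]
cv2.imwrite("pics/c0.png",np.hstack([a,b]))
E
```

```text
knob [ 0.4642 -0.1645  0.095 ]
knobS [ 0.4666 -0.1709  0.095 ]
can [ 0.3977 -0.0567  0.064 ]
spool [ 0.3424 -0.2779  0.062 ]
cap [ 0.575 -0.272  0.014]
weight [ 0.6914 -0.0677  0.096 ]
panel [ 0.6164 -0.0832  0.05  ]
c1 [ 0.7534 -0.021   0.05  ]
c2 [ 0.7195 -0.1892  0.05  ]
c3 [0.5392 0.0227 0.05  ]
```

View pics/c0.png

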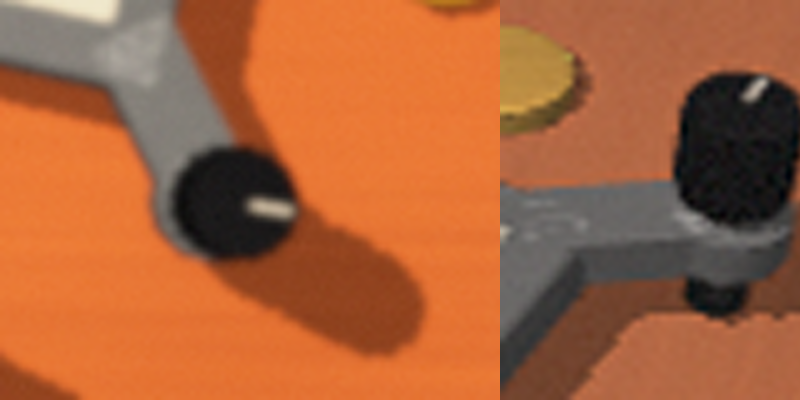

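The knob is at about (0.464,-0.169), and the two cameras agree to a few mm. That also fits the panel offset. I'll move above it with the yaw wound back, so most of joint 6's range is free for the clockwise turn.

Call:
move_arm(
  targets=[0.021,-0.068,0,0,0,0.1,0.8,0.042,-0.12,0,0,0,0.2,0.8,0.06,-0.18,0,0,0,0.3,0.8,0.078,-0.24,0,0,0,0.4,0.8,0.096,-0.3,0,0,0,0.5,0.8,0.115,-0.36,0,0,0,0.6,0.8,0.134,-0.42,0,0,0,0.7,0.8,0.152,-0.48,0,0,0,0.8,0.8,0.17,-0.54,-0.02,0,0,0.9,0.8,0.188,-0.6,-0.04,0,0,0.964,0.8],
  force=15,
)

```text
time: 1.35
ee_pos: [0.4387, -0.0766, 0.1957]
orientation: [-3.141, 0.001, -2.632]
contact_force: [0.7, 1.0, -0.7]
gripper_width: 0.0729
finger_force: 0.0
```

Call:
move_arm(
  targets=[0.012,-0.045,-0.01,0,0,0,0.8,0.023,-0.085,-0.02,0,0,0,0.8,0.023,-0.085,-0.05,0,0,0,0.8,0.023,-0.085,-0.05,0,0,0,0.8,0.023,-0.085,-0.05,0,0,0,0.8,0.023,-0.085,-0.05,0,0,0,0.8,0.023,-0.085,-0.05,0,0,0,0.8,0.023,-0.085,-0.05,0,0,0,0.8,0.023,-0.085,-0.05,0,0,0,0.8,0.023,-0.085,-0.05,0,0,0,0.8],
)

```text
time: 2.6
ee_pos: [0.4614, -0.1596, 0.146]
orientation: [3.142, 0.0, -2.633]
contact_force: [-0.9, -0.1, -0.3]
gripper_width: 0.0728
finger_force: 0.0
```

Run:
```python
from h import *
o=observe();print({k:np.round(v,4) for k,v in o.items()})
s=camera("side");t=camera("top")
a=cv2.resize(s[80:240,260:420],(400,400),interpolation=cv2.INTER_CUBIC)
b=cv2.resize(t[185:345,320:480],(400,400),interpolation=cv2.INTER_CUBIC)
cv2.imwrite("pics/c1.png",np.hstack([b,a]));print(proj("side",o['ee_pos']+[0,0,.019]),proj("side",o['ee_pos']-[0,0,.019]))
```

```text
{'time': np.float64(2.6), 'q': array([-3.5650e-01,  2.6120e-01,  1.8887e+00,  1.0000e-04,  9.9160e-01,
       -2.4356e+00]), 'qvel': array([-0.0028,  0.0019,  0.0031,  0.0006, -0.0001,  0.0002]), 'joint_efforts': array([ 2.29000e-02, -3.48882e+01, -2.00381e+01, -6.77000e-02,
        2.35000e-02,  0.00000e+00]), 'ee_pos': array([ 0.4614, -0.1596,  0.146 ]), 'orientation': array([ 3.1416,  0.    , -2.6334]), 'contact_force': array([-0.858 , -0.1229, -0.2642]), 'ft_torque': array([ 0.0366,  0.0578, -0.0072]), 'finger_force': np.float64(0.0), 'gripper_width': np.float64(0.0728)}
[351.41020748 137.55134906] [349.06753774 151.80695578]
```

View pics/c1.png

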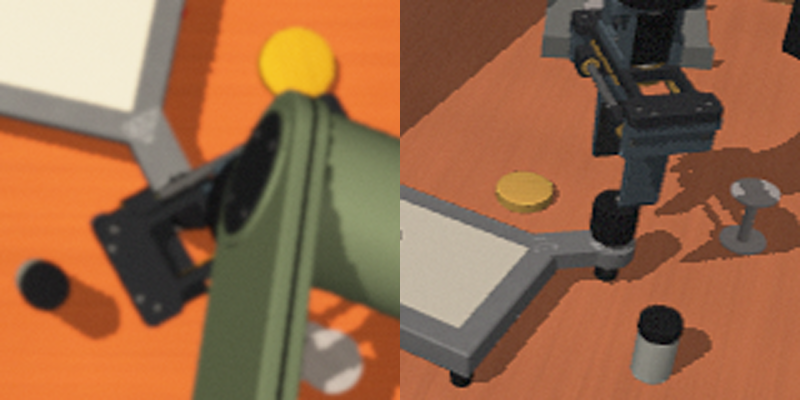

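The image shows the fingertips midway at (349,152) in the side view, matching the projected TCP to within a pixel. The knob lies just below at (346,160). The correction is +3 mm in x, −9.5 mm in y and 65 mm down, and then I close.

Call:
move_arm(
  targets=[0.003,-0.0095,0,0,0,0,0.8,0.003,-0.0095,-0.015,0,0,0,0.8,0.003,-0.0095,-0.035,0,0,0,0.8,0.003,-0.0095,-0.05,0,0,0,0.8,0.003,-0.0095,-0.06,0,0,0,0.8,0.003,-0.0095,-0.065,0,0,0,0.8,0.003,-0.0095,-0.065,0,0,0,0.8,0.003,-0.0095,-0.065,0,0,0,0.8,0.003,-0.0095,-0.065,0,0,0,0.8,0.003,-0.0095,-0.065,0,0,0,0.8],
  force=10,
)

```text
time: 3.95
ee_pos: [0.4645, -0.1691, 0.0813]
orientation: [-3.141, 0.0, -2.633]
contact_force: [1.1, -0.6, 0.2]
gripper_width: 0.073
finger_force: 0.0
```

Call:
move_arm(
  targets=[0,0,0,0,0,0,0.6,0,0,0,0,0,0,0.55,0,0,0,0,0,0,0.52,0,0,0,0,0,0,0.5,0,0,0,0,0,0,0.48,0,0,0,0,0,0,0.46,0,0,0,0,0,0,0.44,0,0,0,0,0,0,0.42,0,0,0,0,0,0,0.4,0,0,0,0,0,0,0.4],
)

```text
time: 5.2
ee_pos: [0.4635, -0.1676, 0.0808]
orientation: [3.138, -0.0, -2.634]
contact_force: [-2.1, 5.4, 1.5]
gripper_width: 0.0419
finger_force: 10.0
```

Call:
move_arm(
  targets=[-0.001,0.002,0,0,0,0,0.4,-0.001,0.002,0,0,0,0,0.4,-0.001,0.002,0,0,0,-0.07,0.4,-0.001,0.002,0,0,0,-0.14,0.4,-0.001,0.002,0,0,0,-0.21,0.4,-0.001,0.002,0,0,0,-0.28,0.4,-0.001,0.002,0,0,0,-0.35,0.4,-0.001,0.002,0,0,0,-0.42,0.4,-0.001,0.002,0,0,0,-0.5,0.4,-0.001,0.002,0,0,0,-0.5,0.4],
)

```text
time: 6.45
ee_pos: [0.4634, -0.1671, 0.0809]
orientation: [3.141, -0.0, -3.133]
contact_force: [-0.5, -0.6, -0.7]
gripper_width: 0.0418
finger_force: 10.0
```

Run:
```python
from h import *
o=observe();print({k:np.round(o[k],4) for k in("time","q","ee_pos","contact_force","ft_torque","finger_force","gripper_width")})
cv2.imwrite("pics/s2.png",camera("side"));f=[]
for i in range(4):
    camera("side");f.append(np.r_[observe()["contact_force"],observe()["ft_torque"]])
print(np.round(f,2))
```

```text
{'time': np.float64(6.45), 'q': array([-3.6960e-01,  3.4660e-01,  1.9626e+00,  2.0000e-04,  8.3250e-01,
       -1.9494e+00]), 'ee_pos': array([ 0.4634, -0.1671,  0.0809]), 'contact_force': array([-0.513 , -0.6328, -0.75  ]), 'ft_torque': array([ 0.1437,  0.0449, -0.055 ]), 'finger_force': np.float64(9.9955), 'gripper_width': np.float64(0.0418)}
[[ 0.79 -0.08 -0.37  0.11  0.08 -0.08]
 [ 0.31  0.05 -1.82  0.09  0.   -0.01]
 [ 0.27  0.18 -0.88  0.06 -0.01 -0.03]
 [-0.23  0.22 -1.59  0.1   0.03 -0.02]]
```

The grip is now centred, with side forces near 0 and Fz about −1 N. I'll continue clockwise in steps and watch Fz.

Call:
move_arm(
  targets=[0,0,0,0,0,-0.08,0.4,0,0,0,0,0,-0.16,0.4,0,0,0,0,0,-0.24,0.4,0,0,0,0,0,-0.32,0.4,0,0,0,0,0,-0.4,0.4,0,0,0,0,0,-0.45,0.4,0,0,0,0,0,-0.5,0.4,0,0,0,0,0,-0.5,0.4,0,0,0,0,0,-0.5,0.4,0,0,0,0,0,-0.5,0.4],
)

```text
time: 7.95
ee_pos: [0.4635, -0.1668, 0.0809]
orientation: [3.141, -0.0, 2.65]
contact_force: [1.6, 3.3, -1.6]
gripper_width: 0.0418
finger_force: 10.0
```

```bash
cat > f.py <<'E'
from h import *
f=[]
for i in range(6):
    camera("side");o=observe();f.append(np.r_[o["contact_force"],o["ft_torque"],o["ee_pos"][2]*1e3])
print(round(o["time"],2),np.round(np.mean(f,0),2),"std",np.round(np.std(f,0),2)[:3],"q6",o["q"][5])
E
python3 f.py
```

```text
8.25 [ 1.21  2.82 -2.6   0.63 -0.29 -0.   80.94] std [0.21 0.35 0.61] q6 -1.4486552300343367
```

Call:
move_arm(
  targets=[0,0,0,0,0,-0.08,0.4,0,0,0,0,0,-0.16,0.4,0,0,0,0,0,-0.24,0.4,0,0,0,0,0,-0.32,0.4,0,0,0,0,0,-0.4,0.4,0,0,0,0,0,-0.4,0.4,0,0,0,0,0,-0.4,0.4,0,0,0,0,0,-0.4,0.4,0,0,0,0,0,-0.4,0.4,0,0,0,0,0,-0.4,0.4],
)

```text
time: 9.5
ee_pos: [0.4637, -0.1666, 0.081]
orientation: [3.14, -0.0, 2.249]
contact_force: [2.1, 4.9, -3.5]
gripper_width: 0.0417
finger_force: 10.0
```

```bash
python3 f.py
```

```text
9.8 [ 2.570e+00  4.090e+00 -3.090e+00  8.300e-01 -4.300e-01 -4.000e-02
  8.095e+01] std [0.29 0.23 0.29] q6 -1.048466117959319
```

Side load is building to (2.6, 4.1, −3.1) N. I'll ease the command towards the knob at about 3 N/mm while turning on.

Call:
move_arm(
  targets=[0.0008,0.0013,-0.0008,0,0,0,0.4,0.0008,0.0013,-0.0008,0,0,-0.08,0.4,0.0008,0.0013,-0.0008,0,0,-0.16,0.4,0.0008,0.0013,-0.0008,0,0,-0.24,0.4,0.0008,0.0013,-0.0008,0,0,-0.32,0.4,0.0008,0.0013,-0.0008,0,0,-0.4,0.4,0.0008,0.0013,-0.0008,0,0,-0.4,0.4,0.0008,0.0013,-0.0008,0,0,-0.4,0.4,0.0008,0.0013,-0.0008,0,0,-0.4,0.4,0.0008,0.0013,-0.0008,0,0,-0.4,0.4],
)

```text
time: 11.05
ee_pos: [0.4639, -0.1664, 0.0807]
orientation: [-3.141, 0.001, 1.852]
contact_force: [-2.2, -0.9, 6.4]
gripper_width: 0.0415
finger_force: 10.0
```

```bash
python3 f.py
```

```text
11.35 [-3.020e+00 -9.700e-01  5.940e+00 -1.900e-01  5.000e-01 -4.000e-02
  8.072e+01] std [0.29 0.21 0.42] q6 -0.6466205773890619
```

Call:
move_arm(
  targets=[0,0,0,0,0,-0.08,0.4,0,0,0,0,0,-0.16,0.4,0,0,0,0,0,-0.24,0.4,0,0,0,0,0,-0.32,0.4,0,0,0,0,0,-0.4,0.4,0,0,0,0,0,-0.4,0.4,0,0,0,0,0,-0.4,0.4,0,0,0,0,0,-0.4,0.4,0,0,0,0,0,-0.4,0.4,0,0,0,0,0,-0.4,0.4],
)

```text
time: 12.6
ee_pos: [0.4643, -0.1663, 0.0807]
orientation: [3.141, 0.001, 1.451]
contact_force: [-2.5, -0.8, 6.2]
gripper_width: 0.0418
finger_force: 10.0
```

```bash
python3 f.py
```

```text
12.9 [-1.990e+00 -7.100e-01  5.310e+00 -1.900e-01  3.800e-01 -4.000e-02
  8.073e+01] std [0.45 0.62 0.27] q6 -0.24651976199063452
```

Fz jumped to about +6 N because of my −0.8 mm in z, and it didn't grow with 0.4 rad more turning. So there is no contact yet, at about 4.2 mm of travel. I'll take back 0.6 mm in z and continue.

Call:
move_arm(
  targets=[-0.0004,0,0.0006,0,0,0,0.4,-0.0004,0,0.0006,0,0,0,0.4,-0.0004,0,0.0006,0,0,0,0.4,-0.0004,0,0.0006,0,0,0,0.4,-0.0004,0,0.0006,0,0,-0.08,0.4,-0.0004,0,0.0006,0,0,-0.16,0.4,-0.0004,0,0.0006,0,0,-0.2,0.4,-0.0004,0,0.0006,0,0,-0.2,0.4,-0.0004,0,0.0006,0,0,-0.2,0.4,-0.0004,0,0.0006,0,0,-0.2,0.4],
)

```text
time: 14.15
ee_pos: [0.4644, -0.1663, 0.0808]
orientation: [3.14, 0.001, 1.251]
contact_force: [1.8, -4.9, -1.1]
gripper_width: 0.0416
finger_force: 10.0
```

```bash
python3 f.py
```

```text
14.45 [ 1.800e+00 -5.100e+00 -1.950e+00 -9.200e-01 -2.800e-01 -5.000e-02
  8.088e+01] std [0.55 0.36 0.48] q6 -0.04622664988111765
```

Call:
move_arm(
  targets=[0,0,0,0,0,-0.06,0.4,0,0,0,0,0,-0.12,0.4,0,0,0,0,0,-0.18,0.4,0,0,0,0,0,-0.24,0.4,0,0,0,0,0,-0.3,0.4,0,0,0,0,0,-0.3,0.4,0,0,0,0,0,-0.3,0.4,0,0,0,0,0,-0.3,0.4,0,0,0,0,0,-0.3,0.4,0,0,0,0,0,-0.3,0.4],
)

```text
time: 15.7
ee_pos: [0.4646, -0.1664, 0.0809]
orientation: [3.139, -0.0, 0.951]
contact_force: [2.2, -5.3, -1.5]
gripper_width: 0.0418
finger_force: 10.0
```

```bash
python3 f.py
```

```text
16.0 [ 2.370e+00 -4.980e+00 -2.660e+00 -9.600e-01 -2.600e-01 -4.000e-02
  8.089e+01] std [0.44 0.32 0.53] q6 0.25383219755702463
```

Still no contact at 5.2 mm. Continuing with small lateral relief.

Call:
move_arm(
  targets=[0.0003,-0.0006,-0.0002,0,0,0,0.4,0.0003,-0.0006,-0.0002,0,0,-0.06,0.4,0.0003,-0.0006,-0.0002,0,0,-0.12,0.4,0.0003,-0.0006,-0.0002,0,0,-0.18,0.4,0.0003,-0.0006,-0.0002,0,0,-0.24,0.4,0.0003,-0.0006,-0.0002,0,0,-0.3,0.4,0.0003,-0.0006,-0.0002,0,0,-0.3,0.4,0.0003,-0.0006,-0.0002,0,0,-0.3,0.4,0.0003,-0.0006,-0.0002,0,0,-0.3,0.4,0.0003,-0.0006,-0.0002,0,0,-0.3,0.4],
)

```text
time: 17.25
ee_pos: [0.4647, -0.1666, 0.0808]
orientation: [3.14, -0.001, 0.651]
contact_force: [2.0, -3.9, -0.6]
gripper_width: 0.0419
finger_force: 10.0
```

```bash
python3 f.py
```

```text
17.55 [ 2.820e+00 -3.770e+00 -2.100e-01 -7.600e-01 -4.300e-01 -5.000e-02
  8.083e+01] std [0.38 0.67 0.6 ] q6 0.5526780641032715
```

Call:
move_arm(
  targets=[0,0,0,0,0,-0.06,0.4,0,0,0,0,0,-0.12,0.4,0,0,0,0,0,-0.18,0.4,0,0,0,0,0,-0.24,0.4,0,0,0,0,0,-0.3,0.4,0,0,0,0,0,-0.3,0.4,0,0,0,0,0,-0.3,0.4,0,0,0,0,0,-0.3,0.4,0,0,0,0,0,-0.3,0.4,0,0,0,0,0,-0.3,0.4],
)

```text
time: 18.8
ee_pos: [0.4648, -0.1668, 0.0808]
orientation: [3.14, -0.001, 0.351]
contact_force: [4.1, -5.2, -0.9]
gripper_width: 0.0418
finger_force: 10.0
```

```bash
python3 f.py
```

```text
19.1 [ 3.440e+00 -4.550e+00 -8.000e-01 -8.600e-01 -4.400e-01 -5.000e-02
  8.084e+01] std [0.59 0.41 0.47] q6 0.8528228023121316
```

Call:
move_arm(
  targets=[0.0004,-0.0006,0,0,0,0,0.4,0.0004,-0.0006,0,0,0,-0.06,0.4,0.0004,-0.0006,0,0,0,-0.12,0.4,0.0004,-0.0006,0,0,0,-0.18,0.4,0.0004,-0.0006,0,0,0,-0.24,0.4,0.0004,-0.0006,0,0,0,-0.3,0.4,0.0004,-0.0006,0,0,0,-0.3,0.4,0.0004,-0.0006,0,0,0,-0.3,0.4,0.0004,-0.0006,0,0,0,-0.3,0.4,0.0004,-0.0006,0,0,0,-0.3,0.4],
)

```text
time: 20.35
ee_pos: [0.4648, -0.167, 0.0808]
orientation: [3.141, -0.001, 0.05]
contact_force: [4.6, -3.4, 1.9]
gripper_width: 0.0418
finger_force: 10.0
```

```bash
python3 f.py
```

```text
20.65 [ 3.470e+00 -3.310e+00  1.560e+00 -6.300e-01 -5.100e-01 -1.000e-02
  8.079e+01] std [0.35 0.73 0.11] q6 1.1523260855383055
```

Call:
move_arm(
  targets=[0,0,0,0,0,-0.06,0.4,0,0,0,0,0,-0.12,0.4,0,0,0,0,0,-0.18,0.4,0,0,0,0,0,-0.24,0.4,0,0,0,0,0,-0.3,0.4,0,0,0,0,0,-0.3,0.4,0,0,0,0,0,-0.3,0.4,0,0,0,0,0,-0.3,0.4,0,0,0,0,0,-0.3,0.4,0,0,0,0,0,-0.3,0.4],
)

```text
time: 21.9
ee_pos: [0.4649, -0.1672, 0.081]
orientation: [3.141, -0.001, -0.249]
contact_force: [2.4, -3.3, 1.8]
gripper_width: 0.0419
finger_force: 10.0
```

```bash
python3 f.py
```

```text
22.2 [ 3.410e+00 -3.810e+00  2.620e+00 -7.000e-01 -3.800e-01 -1.000e-02
  8.098e+01] std [0.44 0.35 0.26] q6 1.4519682953110438
```

Fz is starting to rise: −0.8, 1.6, 2.6 N, and z rises too, so contact is probable at about 7 mm. I'll confirm with a small 0.15 rad step.

Call:
move_arm(
  targets=[0,0,0,0,0,-0.05,0.4,0,0,0,0,0,-0.1,0.4,0,0,0,0,0,-0.15,0.4,0,0,0,0,0,-0.15,0.4,0,0,0,0,0,-0.15,0.4,0,0,0,0,0,-0.15,0.4,0,0,0,0,0,-0.15,0.4,0,0,0,0,0,-0.15,0.4,0,0,0,0,0,-0.15,0.4,0,0,0,0,0,-0.15,0.4],
)

```text
time: 23.45
ee_pos: [0.4648, -0.1671, 0.0811]
orientation: [3.141, -0.001, -0.399]
contact_force: [2.9, -2.8, 5.3]
gripper_width: 0.0417
finger_force: 10.0
```

```bash
python3 f.py
python3 - <<'E'
from h import *
a=cv2.imread("pics/side0.png");b=cv2.imread("pics/s2.png");c=camera("side")
f=lambda i:cv2.resize(i[150:205,315:375],(260,240),interpolation=cv2.INTER_CUBIC)
cv2.imwrite("pics/c3.png",np.hstack([f(a),f(b),f(c)]))
g=lambda i,x,y,w,h:np.float32(cv2.cvtColor(i,6)[y:y+h,x:x+w])
for nm,r in dict(weight=(218,150,40,40),foot=(262,200,50,40),hous=(200,145,110,80),cap=(290,140,40,30),far=(320,70,60,40)).items():
    w=cv2.createHanningWindow(r[2:],cv2.CV_32F);print(nm,[np.round(cv2.phaseCorrelate(g(a,*r),g(i,*r),w)[0],3) for i in(b,c)])
E
```

```text
23.75 [ 2.520e+00 -3.140e+00  5.560e+00 -6.000e-01 -2.600e-01  3.000e-02
  8.116e+01] std [0.52 0.52 0.38] q6 1.601484767017181
weight [array([-0.114,  0.031]), array([-0.016,  0.063])]
foot [array([-0.009,  0.008]), array([-0.027,  0.098])]
hous [array([-0.054, -0.004]), array([-0.054, -0.035])]
cap [array([-0.244,  0.088]), array([-0.213,  0.129])]
far [array([-2.267, -0.066]), array([-2.298, -1.543])]
```

View pics/c3.png

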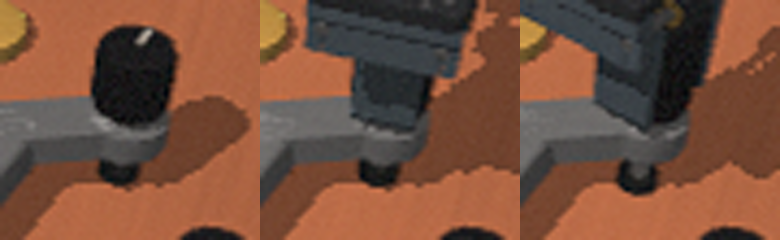

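The third frame shows the foot screwed down onto the counter with its spindle exposed. Fz rose 3 N in 0.29 mm of travel, about 10 N/mm, which confirms contact with only a fraction of a millimetre of overtravel. I'll release and retreat.

Call:
move_arm(
  targets=[0,0,0,0,0,0,0.5,0,0,0,0,0,0,0.6,0,0,0,0,0,0,0.75,0,0,0,0,0,0,0.75,0,0,0,0,0,0,0.75,0,0,0,0,0,0,0.75,0,0,0.02,0,0,0,0.75,0,0,0.05,0,0,0,0.75,0,0,0.09,0,0,0,0.75,0,0,0.13,0,0,0,0.75],
)

```text
time: 25.05
ee_pos: [0.4642, -0.1668, 0.2117]
orientation: [3.142, 0.0, -0.4]
contact_force: [0.4, -0.2, -0.7]
gripper_width: 0.0684
finger_force: 0.0
```

Call:
move_arm(
  targets=[-0.01,0.05,0.02,0,0,0,0.75,-0.03,0.1,0.02,0,0,0,0.75,-0.05,0.15,0.02,0,0,0,0.75,-0.07,0.2,0.02,0,0,0,0.75,-0.09,0.25,0.02,0,0,0,0.75,-0.11,0.3,0.02,0,0,0,0.75,-0.13,0.35,0.02,0,0,0,0.75,-0.15,0.4,0.02,0,0,0,0.75,-0.15,0.4,0.02,0,0,0,0.75,-0.15,0.4,0.02,0,0,0,0.75],
)

```text
time: 26.3
ee_pos: [0.3168, 0.2291, 0.2305]
orientation: [-3.139, 0.004, -0.396]
contact_force: [-0.0, -0.6, -0.5]
gripper_width: 0.0682
finger_force: 0.0
```

Run:
```python
from h import *
a=cv2.imread("pics/side0.png");c=camera("side");ta=cv2.imread("pics/top0.png");t=camera("top")
f=lambda i:cv2.resize(i[145:205,310:370],(400,400),interpolation=cv2.INTER_CUBIC)
cv2.imwrite("pics/c4.png",np.hstack([f(a),f(c)]))
g=lambda i,x,y,w,h:np.float32(cv2.cvtColor(i,6)[y:y+h,x:x+w])
def pc(p,q,r):return np.round(cv2.phaseCorrelate(g(p,*r),g(q,*r),cv2.createHanningWindow(r[2:],cv2.CV_32F))[0],2)
for nm,r in dict(weight=(218,150,40,40),foot=(262,200,50,40),hous=(200,145,110,80),lug=(310,165,60,24),cap=(290,140,40,30),can=(345,195,36,44),spool=(380,145,40,40)).items():print("side",nm,pc(a,c,r))
for nm,r in dict(table=(285,110,130,140),can=(318,280,40,40),cap=(418,190,44,44),spool=(425,305,46,46)).items():print("top",nm,pc(ta,t,r))
print(observe()["time"])
```

```text
side weight [-0.12 -0.01]
side foot [-0.17  0.  ]
side hous [-0.09 -0.09]
side lug [ 0.06 -0.  ]
side cap [ 0.09 -0.07]
side can [0.02 0.54]
side spool [-0.33 -0.31]
top table [ 0.51 -0.06]
top can [0.01 0.13]
top cap [0.59 0.59]
top spool [-0.03  0.01]
26.4
```

View pics/c4.png

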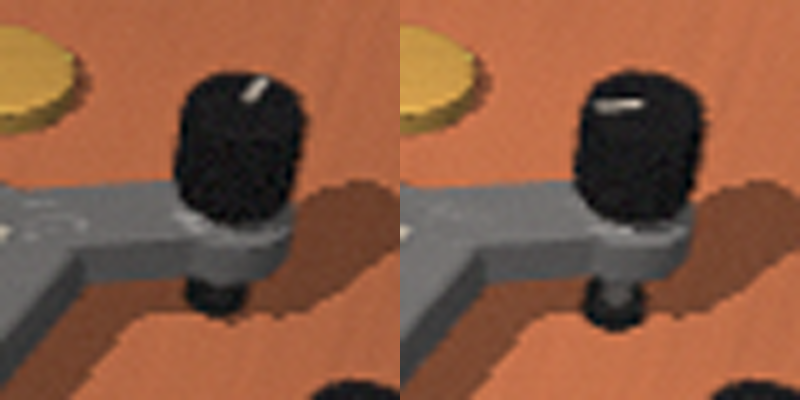

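The knob is released, its index line has swung round and the foot is down. The bystanders moved less than 1 px. Before handing in, I'll check the turned angle from the top view and the lug lift from image registration.

Run:
```python
from h import *
t=np.mean([camera("top").astype(float) for _ in range(5)],0);ta=cv2.imread("pics/top0.png").astype(float)
for n,i in(("0",ta),("1",t)):
    p=i[250:282,382:414].min(2);m=p>110
    ys,xs=np.nonzero(m&(np.hypot(*(np.mgrid[250:282,382:414]-np.array([266.4,398.4])[:,None,None]))<11))
    e=ray("top",xs.mean()+382,ys.mean()+250,.095)-ray("top",398.4,266.4,.095);print(n,len(xs),np.degrees(np.arctan2(e[1],e[0])),e)
a=cv2.imread("pics/side0.png");c=np.mean([camera("side").astype(float) for _ in range(8)],0).astype(np.uint8)
G=lambda i:cv2.cvtColor(i,6)
def ecc(r):
    x,y,w,h=r;A,C=G(a)[y:y+h,x:x+w],G(c)[y:y+h,x:x+w];M=np.eye(2,3,dtype=np.float32)
    cc,M=cv2.findTransformECC(A,C,M,cv2.MOTION_TRANSLATION,(3,200,1e-6));return np.round(M[:,2],2),round(cc,3)
for nm,r in dict(lugarm=(318,170,22,14),knobbody=(333,164,26,20),nearfoot=(270,215,30,20),weight=(222,155,34,30),farcorner=(205,180,25,25)).items():print(nm,ecc(r))
k=np.array([.464,-.1675,0]);print([proj("side",k+[0,0,z])for z in(0,.005,.05)])
```

```text
0 17 -87.09456774738575 [ 0.00049583 -0.00976951  0.        ]
1 17 23.827638628383212 [0.01083815 0.00478644 0.        ]
lugarm (array([0.48, 0.28], dtype=float32), 0.943)
knobbody (array([-0.  ,  0.04], dtype=float32), 0.996)
nearfoot (array([-0.04, -0.05], dtype=float32), 0.999)
weight (array([-0.02, -0.01], dtype=float32), 1.0)
farcorner (array([-0.06, -0.01], dtype=float32), 0.998)
[array([341.77044813, 191.91712099]), array([342.01881431, 190.39124754]), array([344.33204665, 176.17957093])]
```

The index turned about 249° by the image, against 232° commanded, so the knob didn't slip under the grip. The foot edge sits where the counter projects, and the table shows no visible jacking (under about 0.5 mm). The force growth puts the lift at about 0.4 mm, within the 1.5 mm limit. Handing in.

```bash
python3 -c "
from cell import *
print(job_done())"
```

```text
the job is handed in; nothing more can be done
None
```

I turned the knob clockwise about 232° until the foot met the counter (about 0.4 mm past first touch by the force readings), then let go and handed the job in; the bystanders showed less than 1 px of movement, and no verdict came back.

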